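# Inspect a glazed medallion through the reading lens

## Robot

A 6-joint arm with a two-finger parallel gripper is mounted at the origin on the work surface. World frame = base frame: x ahead of the robot, y to its left, z up, the work surface at z = 0. Lengths are in mm, angles in degrees, forces in N, time in s.
With the tool pointing down it reaches from about 300 to 850 mm from the base axis. Payload 4.2 kg.
Tool frame: the origin (TCP) lies between the finger pads; the fingertips stand 8 mm ahead of it and the grasp point (between the pads) lies 11 mm behind it; x points along the fingers, y is the direction in which the jaws open and shut, and the axes are right-handed (so a half turn about x gives the same grasp; the last joint's range is limited). The gripper opens to 91 mm and grips with 3 to 60 N. Pads are 32 mm wide; open, the fingers measure 118 mm over their backs; the gripper's body (76 mm by 178 mm) begins 60 mm behind the grasp point.
Start: joints at [-76.031, 18.312, 89.639, -0, 72.044, -1.146], TCP at [149.934, -555.124, 221.976] pointing down, gripper open.
Joint ranges: [-177.97, 177.97], [-48.28, 115.42], [12.27, 149.76], [-77.06, 257.06], [2.81, 150.46], [-146.56, 146.56]. Speed limits (degrees/s): [147.25, 147.25, 180, 180, 180, 180].

## Interface

Orientations are given as [roll, pitch, yaw] about the fixed x, y, z axes, in that order (R = Rz(yaw) Ry(pitch) Rx(roll)).
In Python, from workcell import env gives the robot as it stands.
- The arm moves only by the tool arm_command, never from a script. Its arguments are lists of equal length, an entry for each row: "slide": the shift along the tool's x, y, z in cm, a list of three; "turn": the turn, a rotation vector about the tool's x, y, z in rad, a list of three; "grip": the closure in counts, from 0 (fully open) to 255 (shut). A call has 1 to 20 rows; each row is the pose to reach, as a shift and turn from the pose commanded when the call began, along the tool's axes at that moment; what a row does not reach only later rows make up. A row lasts 1/12 s, in which the tool goes at most 41.7 mm and 7.16 degrees, less where a joint would pass 70% of its speed; a pose out of reach is approached as far as the arm can. A call with a gripper value outside its range is refused whole. The fingers move at their own pace and stop on an object; "newtons" is the grip in N (left out, the last holds). Time passes only in rows, so rows that repeat a pose let the fingers close. It gives the time, the measured TCP pose, the force and the opening at its end, in the units of the state.
- env.state(): the state, without advancing time (a new reading comes with each control period).
- env.grab_frame(name): name is "scene" or "side" or "wrist"; returns (picture, depth): 420x560x3 uint8, red, green, blue; 420x560 float32, mm along the optical axis (not along the pixel's ray), 0 where there is no reading.
- env.calibration(name): a dict with "K" (3x3 intrinsics, pixels), "k1" (the pictures are not rectified: a ray, as slopes to the right and down, at radius r is drawn at 1 + k1 r^2 times it, then the intrinsics apply), "camera_from_world" (4x4, takes a point from world to camera coordinates); the wrist camera has in their place "T_tool_cam" (4x4, takes a point from camera to tool coordinates, whose origin is the TCP and whose axes are the tool frame's). Camera axes: x right, y up, looking along -z (the intrinsics and any distortion apply to the point x, -y, -z); pixel columns grow to the right and rows downward; lengths in mm; the calibration is good to about 2 mm. A picture is of the moment at which its call begins: read the wrist's pose just before it. calibration takes no time and is no camera call.
- env.job_done(): hands the job in, once; it reports no verdict.
Trained networks look in the newest picture that a camera, given by its name, has taken for a name from the list of things; names that differ only in an ending like _2 or _b are one class to them, and where a whole thing is asked for, a point or a joint stands for the part that bears it (a point fixed in the world has none). Each returns a list of dicts, best first, with "p" (0 to 1); they miss things now and then, are a little off and sometimes report something else, mostly with a low value. They report only what shows in the picture. A call takes as long as a camera call. They do not tell look-alikes from the thing itself.
- env.search_frame(camera, label): "point" ([x, y, z] in mm, in world coordinates, good to about 4 mm: the middle of the surface that is visible of it).
The state is a dict: "time_s": time; "qpos": joint angles; "qvel": joint speeds; "effort": joint torques, N m; "ee_pos": TCP position; "ee_rot": TCP orientation; "force": force on the tool from outside, world axes, zero at the start; "torque": the same for the moment, N m; "gripper_width": finger opening in mm.
Only numpy, scipy, OpenCV 4.12 (cv2) and the standard library are available. Lean on these libraries where they do the work, as an engineer would, in place of code of your own. Each camera call takes 0.05 s, during which the arm holds its last target.

## Task

Switch on the round work light by pressing the red plunger on its top all the way down and letting it come up again, then take the reading lens from its rest by the handle and hold it level and still, centred over the blue medallion on the inspection stand, with the lens at the height of the orange collar on the stand's post. Finish while still holding the lens there: do not put it down or let go. Leave the medallion, the collar, the jar, the vase and the spare terracotta medallion where they are.

Things in the scene. Friction and masses are not known exactly. Their poses are not given: they have to be found in the camera images.
- worklight: round grey battery work light with a white diffuser band, 92 mm across, housing 68 mm high, fixed to the table; origin at the centre of its underside; the red plunger stands upright on its axis
- plunger_top (a point): centre of the top face of the red plunger head (38 mm across, 12 mm thick; top 93 mm above the table when up, flat over the middle 28 mm); moves down with the head
- plunger (a joint): plunger travel in m: 0 = up, 0.010 = fully down on its stop; the spring needs about 1.6 N to start and 5.6 N at the stop, and returns the head when let go
- rest: pale wooden lens rest, fixed; base 130 x 70 x 12 mm, origin under its centre, right below the place to grip. Handle lies along its x (lens overhangs on +x), underside 40 mm up, in two notched supports 12 mm long, 34 mm wide, 46 mm high, centred 42 mm to +x and 52 mm to -x of the origin; between them fingers have room down to the base
- lens_center (a point): centre (mid-thickness) of the lens of the loose reading lens, steel rim 70 mm across, 8 mm thick; its x axis points along the handle towards the lens, z is perpendicular to the glass, up at the start. About 0.1 kg in all; lies level, 48 mm above the table, at the start
- lens_grip (a point): middle of the place to grip on the lens's black handle, 90 mm from the lens centre along its -x; same axes as lens_center. The handle is a flat-sided bar 18 mm wide (y) and 16 mm high (z), from 42 to 152 mm from the lens centre; it balances within about 20 mm of here
- stand: wooden inspection board 170 (x) x 110 (y) x 18 mm fixed to the table, origin at the centre of its underside; a steel post 12 mm thick and 200 mm tall (with a ball tip) stands 70 mm from the origin along +x; the medallion lies on the board about 15 mm to the -x side of the origin
- collar_mark (a point): centre of the orange collar (26 mm across, 10 mm high) on the stand's post; its height marks the focal height, where the lens's mid-thickness should be, 93 to 153 mm above the table; it slides up and down the post only if pushed and must be left as it is
- medallion_center (a point): centre of the blue glazed medallion with yellow petals, a loose disc 66 mm across and 9 mm thick lying on the stand's board (top 27 mm above the table); the lens is to be centred over this point
- spare_center (a point): bystander: centre of a loose terracotta medallion with white petals, 66 mm across, 9 mm thick, lying on the table
- jar: bystander: loose white glaze jar with a blue cap, 56 mm across, 75 mm high, origin at the centre of its underside
- vase: bystander: loose white bud vase, 68 mm across, 105 mm high, origin at the centre of its underside
- lens: the whole reading lens; its origin and axes are those of lens_center
- medallion: the blue medallion; origin at the centre of its underside, 4.5 mm below medallion_center
Things that resemble listed ones, but are neither listed nor needed, are in the scene too. There is more than one size of the lens; the job needs the largest.

How it is judged (in metres and radians):
On the way, in this order (a step that is already met when the one before it is completed fails the run):
1. the plunger is pressed down to its stop (value of joint plunger above 0.0088 m), for 0.1 s.
2. the plunger has come up again (value of joint plunger below 0.0015 m), for 0.1 s.
3. the lens is lifted clear of its rest in the fingers (height (world z) of each of lens_center, lens_grip above 0.065 m and contact force between the fingers and lens above 1 N and contact force between lens and stand below 0.2 N and contact force between lens and rest below 0.2 N and contact force between lens and worklight below 0.2 N and contact force between lens and medallion below 0.2 N), for 0.2 s.
At the end, for the whole second after the job is handed in: The lens is held in the fingers, touching nothing else, its centre within 14 mm sideways of the medallion's centre and within 8 mm of the collar's height, level within 0.12 rad and still (under 20 mm/s); the plunger is up; medallion and collar are where they were (within 10 and 5 mm) (horizontal distance between lens_center and medallion_center below 0.014 m and z of lens_center in the frame of collar_mark between -0.008 and 0.008 m and angle between lens_center's own z axis and vertical below 0.12 rad and linear speed of lens below 0.02 m/s and angular speed of lens below 0.15 rad/s and value of joint plunger below 0.0015 m and distance of medallion_center from where it was at the start of the episode below 0.01 m and distance of collar_mark from where it was at the start of the episode below 0.005 m and contact force between the fingers and lens above 1 N and contact force between lens and stand below 0.2 N and contact force between lens and rest below 0.2 N and contact force between lens and worklight below 0.2 N and contact force between lens and medallion below 0.2 N); the arm keeps its last pose, push and grip.
It fails at once if the medallion is moved by more than 10 mm or the lens knocks it (distance of medallion_center from where it was at the start of the episode above 0.01 m or contact force between lens and medallion above 1 N).
It fails at once if the collar is shifted by more than 5 mm (distance of collar_mark from where it was at the start of the episode above 0.005 m).
It fails at once if a bystander (spare medallion, jar, vase) is moved by more than 15 mm (distance of any of spare_center, jar, vase from where it was at the start of the episode above 0.015 m).
It also fails if it takes over 58 s, if anything falls off the work surface, if the arm or the gripper's body presses on something with over 40 N, if the wrist force passes 120 N, or if a joint passes its speed limit or range.

## Working session

There is one attempt and no reset: what is moved stays moved. The work goes in short steps, Python scripts to look and compute and a tool call to move; the robot and the scene stay as the last step left them, time stands still between calls to the robot, and variables do not carry over. Pictures are saved under pics/ and viewed, and the job is handed in when it is done.

Besides the shell and the picture viewer there is one more tool, called after "Request:" in YAML: its name, and indented under it one key for each argument. arm_command: Moves the arm, as the interface text tells. Its arguments: {"type":"object","properties":{"slide":{"type":"array","items":{"type":"array","items":{"type":"number"}}},"turn":{"type":"array","items":{"type":"array","items":{"type":"number"}}},"grip":{"type":"array","items":{"type":"number"}},"newtons":{"type":"number"}},"required":["slide","turn","grip"]}

```bash
mkdir -p pics; ls
cat > h.py <<'E'
import numpy as np, cv2
from workcell import env
def cam(name,f):
    p,d=env.grab_frame(name); cv2.imwrite('pics/'+f+'.png',p[:,:,::-1]); np.savez('pics/'+f+'.npz',d=d,p=p); return p,d
def R(rpy):
    from scipy.spatial.transform import Rotation as Ro
    return Ro.from_euler('xyz',rpy,degrees=True).as_matrix()
def toworld(name,T=None):
    c=env.calibration(name)
    if name!='wrist': return np.linalg.inv(np.array(c['camera_from_world']))
    return T@np.array(c['T_tool_cam'])
def pix(name,d,u,v,T=None,z=None):
    """world of pixels; with z given, intersect plane"""
    c=env.calibration(name);K=np.array(c['K']);k1=c['k1']
    u=np.atleast_1d(u).astype(float);v=np.atleast_1d(v).astype(float)
    pts=np.stack([u,v],-1)[:,None]
    s=cv2.undistortPoints(pts,K,np.array([k1,0,0,0.]))[:,0]
    ray=np.stack([s[:,0],-s[:,1],-np.ones(len(u))],-1)
    M=toworld(name,T)
    if z is None:
        dd=d[v.round().astype(int),u.round().astype(int)]
        return (ray*dd[:,None])@M[:3,:3].T+M[:3,3]
    r=ray@M[:3,:3].T
    return M[:3,3]+r*((z-M[2,3])/r[:,2])[:,None]
def TT(st):
    T=np.eye(4);T[:3,:3]=R(st['ee_rot']);T[:3,3]=st['ee_pos'];return T
E
python3 - <<'E'
from h import *
s=env.state();print(s)
for n in('scene','side'):
    cam(n,n+'0')
    c=env.calibration(n);print(n,c['k1'],np.linalg.inv(c['camera_from_world'])[:3,3])
    for l in ('worklight','plunger_top','rest','lens','lens_center','lens_grip','stand','collar_mark','medallion_center','jar','vase','spare_center'):
        try: print(l,[(np.round(r['point']).tolist(),round(r['p'],2)) for r in env.search_frame(n,l)])
        except Exception as e: print(l,e)
E
```

```text
pics
{'time_s': 0.0, 'qpos': array([-7.60309948e+01,  1.83496829e+01,  8.97055929e+01, -1.30618690e-03,
        7.20434703e+01, -1.14503276e+00]), 'qvel': array([-0.10986916,  0.03082469, -0.03746743,  0.02327491, -0.04710604,
       -0.01113096]), 'effort': array([-1.88989805e-03, -4.12464094e+01, -2.31975621e+01,  7.25667877e-02,
        4.55107936e-02, -1.45874487e-04]), 'ee_pos': array([ 149.81115952, -554.63753089,  221.14540694]), 'ee_rot': array([-90.42449721,  89.90124612, 104.68994453]), 'force': array([0.48591753, 0.27664112, 0.18709187]), 'torque': array([-0.02050728, -0.00288693,  0.01293721]), 'gripper_width': 91.1686755860852}
scene 0.025425867298016096 [1339.69452118 -571.77741618  787.55040985]
worklight [([484.0, -288.0, 65.0], 0.69)]
plunger_top [([464.0, -282.0, 95.0], 0.57)]
rest [([487.0, 317.0, 17.0], 0.83)]
lens [([615.0, 461.0, 5.0], 0.68), ([450.0, 488.0, 6.0], 0.65), ([549.0, 330.0, 48.0], 0.63), ([566.0, 33.0, 28.0], 0.57)]
lens_center [([547.0, 332.0, 48.0], 0.93), ([612.0, 460.0, 8.0], 0.78), ([447.0, 489.0, 9.0], 0.74)]
lens_grip [([546.0, 330.0, 50.0], 
[... 477 characters left out ...]
er_top [([458.0, -270.0, 91.0], 0.61), ([450.0, -259.0, 60.0], 0.18)]
rest [([478.0, 343.0, 15.0], 0.96), ([719.0, 222.0, 54.0], 0.75)]
lens [([594.0, 466.0, 9.0], 0.79), ([547.0, 337.0, 53.0], 0.69), ([446.0, 507.0, 12.0], 0.55)]
lens_center [([592.0, 469.0, 8.0], 0.83), ([445.0, 509.0, 7.0], 0.74), ([548.0, 343.0, 47.0], 0.72)]
lens_grip [([440.0, 512.0, 10.0], 0.81), ([599.0, 470.0, 12.0], 0.8), ([543.0, 338.0, 51.0], 0.77)]
stand [([585.0, 36.0, 18.0], 0.88)]
collar_mark [([636.0, 35.0, 97.0], 0.42)]
medallion_center [([557.0, 44.0, 28.0], 0.97), ([642.0, 36.0, 94.0], 0.18)]
jar [([720.0, 221.0, 51.0], 0.74)]
vase [([733.0, -202.0, 64.0], 0.81)]
spare_center [([427.0, 49.0, 15.0], 0.57)]
```

View pics/scene0.png

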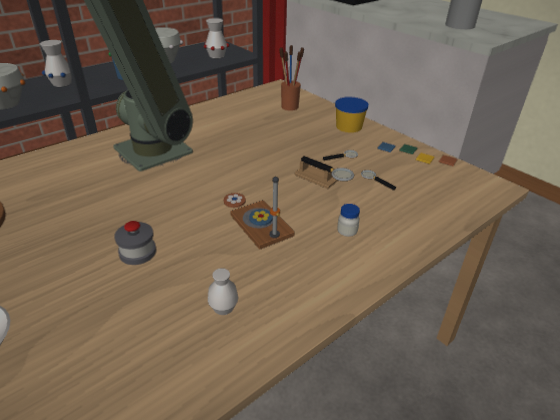

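View pics/side0.png

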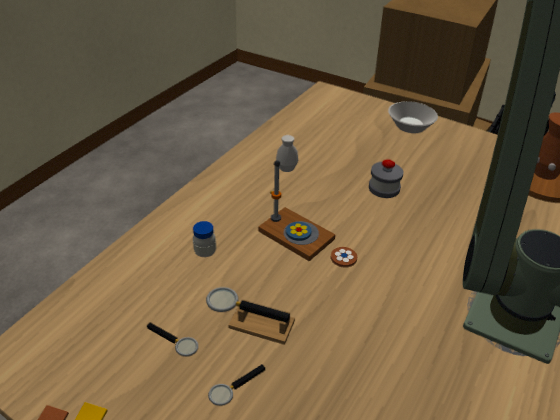

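The scene view shows the work light around (135,242), the stand around (262,222) with its post at x≈276 and collar at y≈212, and the rest with the lens around (320,172). Two smaller lenses lie on the table. The side view shows the same objects. Next I'll measure by colour.

Run:
```python
from h import *
for n in('scene','side'):
    a=np.load(f'pics/{n}0.npz');p=a['p'];d=a['d']
    hsv=cv2.cvtColor(p,cv2.COLOR_RGB2HSV);H,S,V=[hsv[...,i].astype(int) for i in range(3)]
    print(n)
    def rep(name,m,box,z=None):
        u0,v0,u1,v1=box;mm=np.zeros_like(m);mm[v0:v1,u0:u1]=m[v0:v1,u0:u1]
        v,u=np.nonzero(mm)
        w=pix(n,d,u,v); 
        print(name,len(u),'pix',u.mean().round(1),v.mean().round(1),'med',np.median(w,0).round(1),'min',w.min(0).round(),'max',w.max(0).round(), 'plane' ,None if z is None else pix(n,d,[u.mean()],[v.mean()],z=z).round(1))
        return u,v,w
    B={'scene':dict(pl=(120,215,150,237),col=(266,200,290,222),med=(240,200,278,230),lens=(295,150,360,185),tab=(170,280,190,300)),
       'side':dict(pl=(375,155,400,172),col=(265,185,290,203),med=(280,215,318,245),lens=(236,290,292,330),tab=(100,200,150,230))}[n]
    rep('red',((H<6)|(H>174))&(S>180)&(V>80),B['pl'],93)
    rep('orange',(H<16)&(S>190)&(V>100),B['col'])
    rep('yellow',(H>20)&(H<35)&(S>150)&(V>100),B['med'],27)
    rep('blue',(H>90)&(H<125)&(S>100),B['med'],27)
    u,v,w=rep('black',(V<45),B['lens'])
    w=w[(w[:,2]>38)&(w[:,2]<65)]; print(len(w), w.mean(0).round(1)); c=np.cov(w[:,:2].T);e,x=np.linalg.eigh(c);print(x[:,1],np.degrees(np.arctan2(x[1,1],x[0,1])))
    t=(w[:,:2]-w[:,:2].mean(0))@x[:,1]; print(t.min(),t.max())
    rep('tab',V>0,B['tab'])
    c=env.calibration(n);print(c['K'],d.min(),d.max())
```

```text
scene
red 110 pix 131.6 225.7 med [ 464.6 -283.3   91.4] min [ 447. -299.   87.] max [ 479. -266.   95.] plane [[ 466.3 -284.1   93. ]]
orange 25 pix 273.7 212.0 med [645.7  14.1  99.2] min [633.  11.  91.] max [652.  30. 101.] plane None
yellow 74 pix 260.5 215.6 med [561.3  38.6  26.4] min [542.  17.  23.] max [581.  58.  31.] plane [[562.2  38.   27. ]]
blue 116 pix 260.2 219.2 med [579.5  25.3  25.3] min [532.   5.  21.] max [597.  66.  30.] plane [[574.6  27.1  27. ]]
black 218 pix 320.7 161.6 med [467.2 326.6  49.8] min [ 417. -572.    2.] max [1340.  489.  788.] plane None
158 [485.  322.2  51.5]
[-0.9746634  -0.22367669] -167.0749252566748
-51.25146042508978 53.72946354468954
tab 400 pix 179.5 289.5 med [ 638.  -263.3   -0.8] min [ 596. -572.   -5.] max [1340. -230.  788.] plane None
[[451.37744408   0.         274.38387657]
 [  0.         451.37744408 204.11863598]
 [  0.           0.           1.        ]] 0.0 3830.1704
side
red 64 pix 388.0 162.6 med [ 455.2 -277.1   90.6] min [ 438. -428.   -4.] max [ 482. -258.   94.] plane [[ 453.  -272.3   93. ]]
orange 25 pix 275.8 193.9 med [632.   28.6 100. ] min [625.  12.  97.] max [648.  37. 106.] plane None
yellow 108 pix 298.1 229.3 med [558.8  40.8  27.2] min [537.  20.  23.] max [581.  62.  33.] plane [[559.   40.6  27. ]]
blue 197 pix 298.0 232.0 med [553.9  53.   25.6] min [526.   7.  19.] max [589.  75.  31.] plane [[554.2  49.6  27. ]]
black 500 pix 264.2 311.7 med [474.8 332.1  53.5] min [ 72. 301.  13.] max [531. 965. 938.] plane None
458 [475.  332.   52.7]
[-0.97647783 -0.21561782] -167.54822425394187
-57.00264014961194 52.60681375113286
tab 1500 pix 124.5 214.5 med [1740.3 -374.6 -749.9] min [  72. -538. -771.] max [1931.  965.  938.] plane None
[[546.854091     0.         275.82455986]
 [  0.         546.854091   215.54786223]
 [  0.           0.           1.        ]] 0.0 3999.9868
```

```bash
cat >> h.py <<'E'
def plan(pos,xaxis=(0,0,-1),yaxis=None,st=None):
    from scipy.spatial.transform import Rotation as Ro
    st=st or env.state();T=TT(st)
    x=np.array(xaxis,float);x/=np.linalg.norm(x)
    y=T[:3,1] if yaxis is None else np.array(yaxis,float)
    if yaxis is not None and y@T[:3,1]<0: y=-y
    y=y-x*(x@y);y/=np.linalg.norm(y);G=np.stack([x,y,np.cross(x,y)],1)
    sl=T[:3,:3].T@(np.array(pos)-T[:3,3])/10;tu=Ro.from_matrix(T[:3,:3].T@G).as_rotvec()
    print('q',np.round(st['qpos'],1),'pos',np.round(st['ee_pos'],1),'t',st['time_s'],'F',np.round(st['force'],2),'w',round(st['gripper_width'],1))
    print('slide cm',sl.round(2),'turn',tu.round(3),'deg',np.degrees(np.linalg.norm(tu)).round(1),'rows>=',np.linalg.norm(sl)*10/41.7)
E
python3 - <<'E'
from h import *
s=env.state();print(R(s['ee_rot']).round(3));print(env.calibration('wrist'))
plan((460,-278,160));plan((430,-330,190))
E
```

```text
[[-0.     0.261 -0.965]
 [-0.    -0.965 -0.261]
 [-1.     0.     0.   ]]
{'K': array([[305.95991478,   0.        , 279.98163393],
       [  0.        , 305.95991478, 210.13592069],
       [  0.        ,   0.        ,   1.        ]]), 'k1': 0.0002776166568541595, 'T_tool_cam': array([[ 9.17769390e-04,  2.80488711e-01, -9.59856886e-01,
        -1.62294733e+02],
       [ 9.99998937e-01, -1.34480403e-03,  5.63173608e-04,
        -4.42925265e-01],
       [-1.13285557e-03, -9.59856382e-01, -2.80489647e-01,
        -8.09903595e+01],
       [ 0.00000000e+00,  0.00000000e+00,  0.00000000e+00,
         1.00000000e+00]])}
q [-76.   18.3  89.6  -0.   72.   -1.1] pos [ 149.9 -555.1  222. ] t 1.3 F [-0.59  0.69 -0.34] w 91.0
slide cm [  6.19 -18.67 -37.16] turn [-0.  0. -0.] deg 0.0 rows>= 10.083009287710485
q [-76.   18.3  89.6  -0.   72.   -1.1] pos [ 149.9 -555.1  222. ] t 1.3 F [-0.59  0.69 -0.34] w 91.0
slide cm [  3.19 -14.43 -32.91] turn [-0.  0. -0.] deg 0.0 rows>= 8.651346906070062
```

Request:
arm_command:
  slide:
    - [5, -18.67, -37.16]
    - [5, -18.67, -37.16]
    - [5, -18.67, -37.16]
    - [5, -18.67, -37.16]
    - [5, -18.67, -37.16]
    - [5, -18.67, -37.16]
    - [5, -18.67, -37.16]
    - [5, -18.67, -37.16]
    - [5, -18.67, -37.16]
    - [5, -18.67, -37.16]
    - [5, -18.67, -37.16]
    - [5, -18.67, -37.16]
    - [5, -18.67, -37.16]
    - [5, -18.67, -37.16]
    - [5, -18.67, -37.16]
    - [5, -18.67, -37.16]
  turn:
    - [0, 0, 0]
    - [0, 0, 0]
    - [0, 0, 0]
    - [0, 0, 0]
    - [0, 0, 0]
    - [0, 0, 0]
    - [0, 0, 0]
    - [0, 0, 0]
    - [0, 0, 0]
    - [0, 0, 0]
    - [0, 0, 0]
    - [0, 0, 0]
    - [0, 0, 0]
    - [0, 0, 0]
    - [0, 0, 0]
    - [0, 0, 0]
  grip: [255, 255, 255, 255, 255, 255, 255, 255, 255, 255, 255, 255, 255, 255, 255, 255]
  newtons: 15

```text
time_s: 2.63
ee_pos: [459.2, -279.1, 172.2]
ee_rot: [101.8, 90.0, -63.2]
force: [0.1, 0.6, -0.3]
gripper_width: 0.4
```

Run:
```python
from h import *
s=env.state();T=TT(s);p,d=cam('wrist','w1')
hsv=cv2.cvtColor(p,cv2.COLOR_RGB2HSV);H,S,V=[hsv[...,i].astype(int) for i in range(3)]
m=((H<6)|(H>174))&(S>150)&(V>80)
v,u=np.nonzero(m);w=pix('wrist',d,u,v,T);k=(w[:,2]>91)&(w[:,2]<96)
print(len(u),k.sum(),w[k].mean(0),w[k].min(0),w[k].max(0),np.median(w,0))
plan((460,-278,160))
```

```text
1187 846 [ 460.67392327 -278.51642345   92.50555099] [ 442.27052254 -295.47863219   91.00136886] [ 475.73982737 -262.6265422    94.71102566] [ 462.51199617 -278.47982666   92.1456309 ]
q [-32.5  17.1  99.   -0.   63.9  42.5] pos [ 459.3 -278.9  172.2] t 2.6833 F [ 0.39 -0.8   0.18] w 0.5
slide cm [ 1.22 -0.07 -0.09] turn [ 0. -0. -0.] deg 0.0 rows>= 0.294447969987042
```

View pics/w1.png

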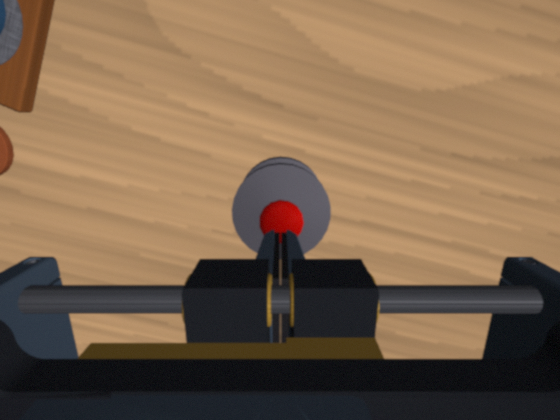

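The red head shows at about (281,220), right under the closed fingers. Its centre is about (460,-279), in agreement with the other views. I'll press it.

Request:
arm_command:
  slide:
    - [3, 0, 0]
    - [6, 0, 0]
    - [6.8, 0, 0]
    - [7.2, 0, 0]
    - [7.5, 0, 0]
    - [7.8, 0, 0]
    - [8.0, 0, 0]
    - [8.2, 0, 0]
    - [8.3, 0, 0]
    - [8.3, 0, 0]
    - [8.3, 0, 0]
    - [8.3, 0, 0]
  turn:
    - [0, 0, 0]
    - [0, 0, 0]
    - [0, 0, 0]
    - [0, 0, 0]
    - [0, 0, 0]
    - [0, 0, 0]
    - [0, 0, 0]
    - [0, 0, 0]
    - [0, 0, 0]
    - [0, 0, 0]
    - [0, 0, 0]
    - [0, 0, 0]
  grip: [255, 255, 255, 255, 255, 255, 255, 255, 255, 255, 255, 255]

```text
time_s: 3.68
ee_pos: [460.3, -278.5, 91.2]
ee_rot: [116.5, 89.9, -48.3]
force: [-5.6, 1.1, 11.4]
gripper_width: 0.5
```

Request:
arm_command:
  slide:
    - [0.1, 0, 0]
    - [0.1, 0, 0]
    - [0.1, 0, 0]
  turn:
    - [0, 0, 0]
    - [0, 0, 0]
    - [0, 0, 0]
  grip: [255, 255, 255]

```text
time_s: 3.93
ee_pos: [460.3, -278.5, 91.1]
ee_rot: [118.1, 89.8, -46.8]
force: [-7.3, 2.1, 17.3]
gripper_width: 0.2
```

Run:
```python
from h import *
s=env.state();print(s['force'],s['ee_pos'])
p,d=cam('side','side1')
cv2.imwrite('pics/side1c.png',cv2.resize(p[130:220,340:440,::-1],None,fx=5,fy=5))
```

```text
[-7.25905367  2.07401834 17.33638769] [ 460.32862232 -278.52312556   91.05693785]
```

View pics/side1c.png

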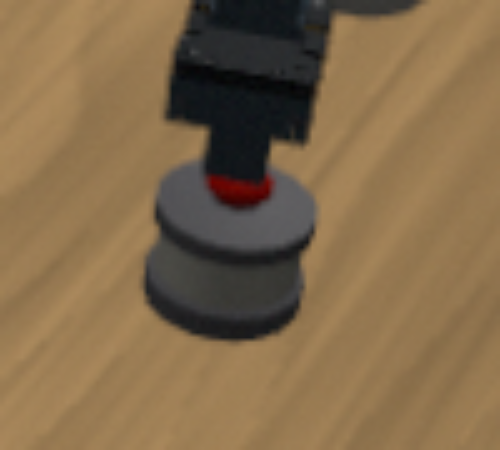

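Seated on the stop: the TCP stays at 91.1 while the force rises to 17 N, well above the spring's 5.6 N. Next I'll release and go up.

Request:
arm_command:
  slide:
    - [-1, 0, 0]
    - [-3, 0, 0]
    - [-6, 0, 0]
    - [-10, 0, 0]
    - [-14, 0, 0]
    - [-18, 0, 0]
    - [-22, 0, 0]
    - [-22, 0, 0]
    - [-22, 0, 0]
  turn:
    - [0, 0, 0]
    - [0, 0, 0]
    - [0, 0, 0]
    - [0, 0, 0]
    - [0, 0, 0]
    - [0, 0, 0]
    - [0, 0, 0]
    - [0, 0, 0]
    - [0, 0, 0]
  grip: [255, 255, 255, 255, 255, 255, 255, 255, 255]

```text
time_s: 4.73
ee_pos: [461.6, -278.7, 311.2]
ee_rot: [134.3, 89.5, -30.5]
force: [-0.0, 0.2, 0.1]
gripper_width: 0.5
```

Run:
```python
from h import *
s=env.state();T=TT(s);p,d=cam('wrist','w2')
hsv=cv2.cvtColor(p,cv2.COLOR_RGB2HSV);H,S,V=[hsv[...,i].astype(int) for i in range(3)]
v,u=np.nonzero(((H<6)|(H>174))&(S>150)&(V>80));w=pix('wrist',d,u,v,T);print('plunger z',np.percentile(w[:,2],[5,50,95]),np.median(w,0))
print(T[:3,:3].round(3))
y=(-np.sin(np.radians(12.7)),np.cos(np.radians(12.7)),0)
plan((440,280,270),yaxis=y); plan((440,20,310),yaxis=y)
```

```text
plunger z [27.91172787 91.84448185 93.55639466] [ 461.50934521 -277.04958607   91.84448185]
[[ 0.007  0.261 -0.965]
 [-0.004 -0.965 -0.261]
 [-1.     0.006 -0.006]]
q [-32.4  12.4  85.4   0.   82.   42.5] pos [ 460.5 -278.1  308.7] t 4.7833 F [-0.75  0.18 -0.24] w 0.7
slide cm [  3.78 -54.42 -12.57] turn [ 0.042 -0.002 -0.002] deg 2.4 rows>= 13.425571854710203
q [-32.4  12.4  85.4   0.   82.   42.5] pos [ 460.5 -278.1  308.7] t 4.7833 F [-0.75  0.18 -0.24] w 0.7
slide cm [ -0.18 -29.32  -5.8 ] turn [ 0.042 -0.002 -0.002] deg 2.4 rows>= 7.166334882050486
```

The plunger is up again (top at 93). On the way to the lens I'll open the gripper.

Request:
arm_command:
  slide:
    - [3, -54.4, -12.6]
    - [3, -54.4, -12.6]
    - [3, -54.4, -12.6]
    - [3, -54.4, -12.6]
    - [3, -54.4, -12.6]
    - [3, -54.4, -12.6]
    - [3, -54.4, -12.6]
    - [3, -54.4, -12.6]
    - [3, -54.4, -12.6]
    - [3, -54.4, -12.6]
    - [3, -54.4, -12.6]
    - [3, -54.4, -12.6]
    - [3, -54.4, -12.6]
    - [3, -54.4, -12.6]
    - [3, -54.4, -12.6]
    - [3, -54.4, -12.6]
    - [3, -54.4, -12.6]
    - [3, -54.4, -12.6]
    - [3, -54.4, -12.6]
    - [3, -54.4, -12.6]
  turn:
    - [0.042, 0, 0]
    - [0.042, 0, 0]
    - [0.042, 0, 0]
    - [0.042, 0, 0]
    - [0.042, 0, 0]
    - [0.042, 0, 0]
    - [0.042, 0, 0]
    - [0.042, 0, 0]
    - [0.042, 0, 0]
    - [0.042, 0, 0]
    - [0.042, 0, 0]
    - [0.042, 0, 0]
    - [0.042, 0, 0]
    - [0.042, 0, 0]
    - [0.042, 0, 0]
    - [0.042, 0, 0]
    - [0.042, 0, 0]
    - [0.042, 0, 0]
    - [0.042, 0, 0]
    - [0.042, 0, 0]
  grip: [0, 0, 0, 0, 0, 0, 0, 0, 0, 0, 0, 0, 0, 0, 0, 0, 0, 0, 0, 0]

```text
time_s: 6.45
ee_pos: [440.0, 279.0, 278.1]
ee_rot: [161.4, 90.0, -6.0]
force: [0.4, -0.4, 0.1]
gripper_width: 91.0
```

Run:
```python
from h import *
s=env.state();T=TT(s);p,d=cam('wrist','w3');np.save('pics/w3T.npy',T)
print(T.round(3))
hsv=cv2.cvtColor(p,cv2.COLOR_RGB2HSV);V=hsv[...,2]
vv,uu=np.mgrid[0:420,0:560]
w=pix('wrist',d,uu.ravel(),vv.ravel(),T).reshape(420,560,3)
k=(w[...,2]>40)&(w[...,2]<62)&(d>0);k[:5]=0
x=w[k];print(len(x),x.min(0),x.max(0))
kb=k&(V<60);b=w[kb][:,:3]
e,X=np.linalg.eigh(np.cov(b[:,:2].T));a=X[:,1]*np.sign(X[0,1]);n=np.array([-a[1],a[0]])
print('handle',len(b),b.mean(0),'yaw',np.degrees(np.arctan2(a[1],a[0])))
m=b.mean(0)[:2];t=(b[:,:2]-m)@a;q=(b[:,:2]-m)@n;print(np.percentile(t,[0,1,99,100]),np.percentile(q,[0,1,99,100]),np.median(b[:,2]))
env.grab_frame
print(env.search_frame('wrist','lens_center'))
```

```text
[[ 0.00000e+00  2.18000e-01 -9.76000e-01  4.39987e+02]
 [-0.00000e+00 -9.76000e-01 -2.18000e-01  2.79003e+02]
 [-1.00000e+00  0.00000e+00 -0.00000e+00  2.78087e+02]
 [ 0.00000e+00  0.00000e+00  0.00000e+00  1.00000e+00]]
5266 [262.63170684  21.63783127  40.00522087] [644.23189683 643.1744006   61.92220674]
handle 1273 [497.52237616 299.65399094  55.00907212] yaw -61.450968962224614
[-54.34805996 -51.97592627 306.03940506 307.97219522] [-53.36939424 -50.8166406   49.33927928  52.04955956] 55.49091649413714
[{'point': [558.4, 341.1, 50.3], 'p': 0.77}, {'point': [446.1, 509.8, 8.2], 'p': 0.72}, {'point': [580.5, 465.7, 8.1], 'p': 0.64}]
```

View pics/w3.png

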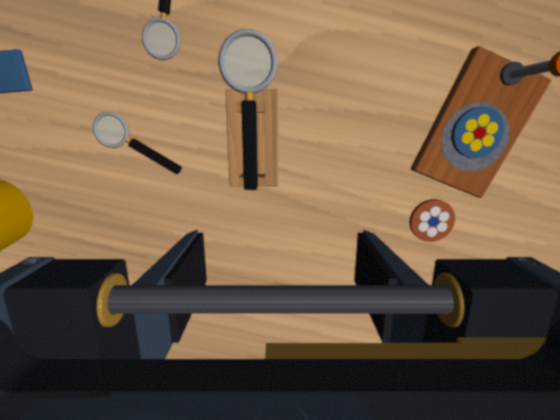

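The wrist view shows the lens ring at (248,62), the handle from (250,100) to (250,188), the rest beneath it and the medallion at (481,133). I'll refine the measurements inside those boxes.

Run:
```python
from h import *
a=np.load('pics/w3.npz');p=a['p'];d=a['d'];T=np.load('pics/w3T.npy')
hsv=cv2.cvtColor(p,cv2.COLOR_RGB2HSV);H,S,V=[hsv[...,i].astype(int) for i in range(3)]
def box(m,u0,v0,u1,v1):
    k=np.zeros_like(m);k[v0:v1,u0:u1]=m[v0:v1,u0:u1];v,u=np.nonzero(k);return u,v
u,v=box(V<45,235,92,265,195);b=pix('wrist',d,u,v,T);b=b[(b[:,2]>44)&(b[:,2]<64)]
e,X=np.linalg.eigh(np.cov(b[:,:2].T));A=X[:,1]*np.sign(X[0,1]);n=np.array([-A[1],A[0]])
t=b[:,:2]@A;q=b[:,:2]@n
print('yaw',np.degrees(np.arctan2(A[1],A[0])),len(b),np.ptp(t),np.ptp(q),np.median(b[:,2]))
mid=A*(t.min()+t.max())/2+n*(q.min()+q.max())/2;print('handle mid',mid,'lens from it',mid+97*A,'grip',mid+7*A)
# lens ring via plane z=52
u,v=box((S<60),214,24,282,98)
# ellipse: contour of low-sat blob
m=np.zeros(V.shape,np.uint8);m[v,u]=255
c=max(cv2.findContours(m,0,2)[0],key=cv2.contourArea)[:,0]
w=pix('wrist',d,c[:,0],c[:,1],T,z=50);h=cv2.convexHull(w[:,:2].astype(np.float32))
print('lens circle',cv2.minEnclosingCircle(h),w.min(0),w.max(0))
# base
u,v=box((H>8)&(H<25),225,85,280,190);w=pix('wrist',d,u,v,T);k=(w[:,2]>7)&(w[:,2]<17);g=w[k][:,:2].astype(np.float32);print('base',cv2.minAreaRect(g))
u,v=box((H>20)&(H<35)&(S>150)&(V>120),455,110,505,155);w=pix('wrist',d,u,v,T,z=27);print('petals',w.mean(0),np.median(pix('wrist',d,u,v,T),0))
u,v=box((H>95)&(H<125)&(S>110),440,95,520,170);w=pix('wrist',d,u,v,T,z=27);print('blue',cv2.minEnclosingCircle(w[:,:2].astype(np.float32)))
u,v=box((H>95)&(H<125)&(S>60),410,190,460,250)
```

```text
yaw 12.48025432598651 1090 105.57720615299064 15.53103989465805 55.570665837828955
handle mid [481.03375632 327.91230307] lens from it [575.74169871 348.87430795] grip [487.8683501  329.42502507]
lens circle ((574.8515014648438, 348.5952453613281), 34.59305191040039) [541.04630975 314.36270607  50.        ] [609.25430229 382.95530727  50.        ]
base ((485.46783447265625, 329.84259033203125), (128.68321228027344, 69.56708526611328), 12.496563911437988)
petals [561.8862046   39.83800287  27.        ] [561.8881556   40.31096054  27.46947561]
blue ((561.4357299804688, 41.88709259033203), 32.94953536987305)
```

All consistent: base 129×70, rim radius 34.6, handle top at 55.6 and yaw 12.5°. Grip point ≈ (487.2,329.6); lens ≈ (575.2,348.8); medallion ≈ (561.7,40.3).

Run:
```python
from h import *
y=(-np.sin(np.radians(12.5)),np.cos(np.radians(12.5)),0)
plan((487.2,329.6,110),yaxis=y);plan((487.2,329.6,37),yaxis=y)
```

```text
q [ 31.2  11.6  90.8  -0.   77.6 108.5] pos [440.  279.4 278.2] t 6.55 F [0.14 0.34 0.66] w 91.3
slide cm [16.82 -3.87 -5.7 ] turn [ 0.002 -0.     0.   ] deg 0.1 rows>= 4.357957314727116
q [ 31.2  11.6  90.8  -0.   77.6 108.5] pos [440.  279.4 278.2] t 6.55 F [0.14 0.34 0.66] w 91.3
slide cm [24.12 -3.87 -5.69] turn [ 0.002 -0.     0.   ] deg 0.1 rows>= 6.014531374574022
```

Request:
arm_command:
  slide:
    - [4, -3.85, -5.7]
    - [8, -3.85, -5.7]
    - [12, -3.85, -5.7]
    - [15, -3.85, -5.7]
    - [18, -3.85, -5.7]
    - [20, -3.85, -5.7]
    - [22, -3.85, -5.7]
    - [23, -3.85, -5.7]
    - [23.6, -3.85, -5.7]
    - [24.1, -3.85, -5.7]
    - [24.1, -3.85, -5.7]
    - [24.1, -3.85, -5.7]
  turn:
    - [0, 0, 0]
    - [0, 0, 0]
    - [0, 0, 0]
    - [0, 0, 0]
    - [0, 0, 0]
    - [0, 0, 0]
    - [0, 0, 0]
    - [0, 0, 0]
    - [0, 0, 0]
    - [0, 0, 0]
    - [0, 0, 0]
    - [0, 0, 0]
  grip: [0, 0, 0, 0, 0, 0, 0, 0, 0, 0, 0, 0]

```text
time_s: 7.55
ee_pos: [487.6, 330.5, 37.9]
ee_rot: [-161.6, 89.9, 31.1]
force: [-0.9, 0.5, 0.6]
gripper_width: 91.4
```

Run:
```python
from h import *
plan((487.2,329.6,37)); cam('wrist','w4'); cam('side','side2')
```

```text
q [ 33.   29.2 101.5  -0.   49.1 110.3] pos [487.6 330.5  37.9] t 7.55 F [-0.86  0.52  0.58] w 91.4
slide cm [0.09 0.08 0.06] turn [-0.    -0.002  0.001] deg 0.1 rows>= 0.03243009996844642
```

View pics/w4.png

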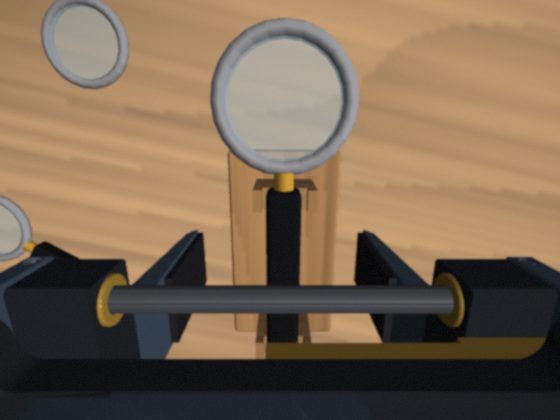

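The handle lies at x≈283, centred between the fingers (280), and the lens is straight ahead. I'll close the fingers.

Request:
arm_command:
  slide:
    - [0.05, 0, 0]
    - [0.05, 0, 0]
    - [0.05, 0, 0]
    - [0.05, 0, 0]
    - [0.05, 0, 0]
    - [0.05, 0, 0]
    - [0.05, 0, 0]
    - [0.05, 0, 0]
    - [0.05, 0, 0]
    - [0.05, 0, 0]
    - [0.05, 0, 0]
    - [0.05, 0, 0]
    - [0.05, 0, 0]
    - [0.05, 0, 0]
  turn:
    - [0, 0, 0]
    - [0, 0, 0]
    - [0, 0, 0]
    - [0, 0, 0]
    - [0, 0, 0]
    - [0, 0, 0]
    - [0, 0, 0]
    - [0, 0, 0]
    - [0, 0, 0]
    - [0, 0, 0]
    - [0, 0, 0]
    - [0, 0, 0]
    - [0, 0, 0]
    - [0, 0, 0]
  grip: [255, 255, 255, 255, 255, 255, 255, 255, 255, 255, 255, 255, 255, 255]
  newtons: 25

```text
time_s: 8.82
ee_pos: [486.9, 330.1, 36.4]
ee_rot: [86.0, 90.0, -81.3]
force: [1.0, 0.7, 0.9]
gripper_width: 18.2
```

Gripped at 18.2 mm, the handle's width. I'll lift straight up 160 mm.

Request:
arm_command:
  slide:
    - [-0.5, 0, 0]
    - [-1.5, 0, 0]
    - [-3, 0, 0]
    - [-4.5, 0, 0]
    - [-6, 0, 0]
    - [-8, 0, 0]
    - [-10, 0, 0]
    - [-12, 0, 0]
    - [-14, 0, 0]
    - [-15, 0, 0]
    - [-16, 0, 0]
    - [-16, 0, 0]
    - [-16, 0, 0]
    - [-16, 0, 0]
  turn:
    - [0, 0, 0]
    - [0, 0, 0]
    - [0, 0, 0]
    - [0, 0, 0]
    - [0, 0, 0]
    - [0, 0, 0]
    - [0, 0, 0]
    - [0, 0, 0]
    - [0, 0, 0]
    - [0, 0, 0]
    - [0, 0, 0]
    - [0, 0, 0]
    - [0, 0, 0]
    - [0, 0, 0]
  grip: [255, 255, 255, 255, 255, 255, 255, 255, 255, 255, 255, 255, 255, 255]

```text
time_s: 9.98
ee_pos: [486.3, 329.8, 195.2]
ee_rot: [21.8, 89.9, -145.5]
force: [-0.4, 0.3, -0.7]
gripper_width: 17.9
```

```bash
cat > lens.py <<'E'
from h import *
def lens(tag,show=True):
    s=env.state();T=TT(s);p,d=cam('wrist',tag)
    # rim pts in tool frame
    hsv=cv2.cvtColor(p,cv2.COLOR_RGB2HSV);S=hsv[...,1].astype(int)
    vv,uu=np.mgrid[0:200,180:390];w=pix('wrist',d,uu.ravel(),vv.ravel(),T)
    dd=d[vv.ravel(),uu.ravel()]
    loc=(w-T[:3,3])@T[:3,:3]
    k=(dd>0)&(abs(loc[:,0]+11)<30)&(loc[:,2]<-48)
    # ^ lens lies at tool z -55..-125
    q=w[k];l=loc[k]
    A=np.c_[q[:,:2],np.ones(len(q))];c=np.linalg.lstsq(A,q[:,2],rcond=None)[0]
    h=cv2.minEnclosingCircle(q[:,:2].astype(np.float32))
    print('n',k.sum(),'zmed',np.median(q[:,2]),'pct',np.percentile(q[:,2],[5,50,95]),'tilt',c[:2],'circle',h,'tool-frame',np.median(l,0))
    print(np.round(s['ee_pos'],1),s['time_s'],s['gripper_width'],s['force'])
E
python3 - <<'E'
from lens import *
lens('w5')
for n in('scene','side'):
    p,d=cam(n,n+'3')
    hsv=cv2.cvtColor(p,cv2.COLOR_RGB2HSV);H,S,V=[hsv[...,i].astype(int) for i in range(3)]
    b={'scene':(264,200,292,225),'side':(265,183,290,206)}[n]
    k=np.zeros(H.shape,bool);k[b[1]:b[3],b[0]:b[2]]=((H<16)&(S>170)&(V>90))[b[1]:b[3],b[0]:b[2]]
    v,u=np.nonzero(k);w=pix(n,d,u,v)
    # z on vertical plane through axis at (640,21): use ray closest horiz distance 
    print(n,len(u),np.median(w,0),u.mean(),v.mean(),'rows',v.min(),v.max(),np.bincount(v)[v.min():])
    cv2.imwrite(f'pics/{n}3c.png',cv2.resize(p[b[1]-30:b[3]+30,b[0]-40:b[2]+40,::-1],None,fx=6,fy=6,interpolation=0))
E
```

```text
n 19186 zmed 208.59227703477498 pct [207.22888196 208.59227703 210.64172589] tilt [-0.00456448 -0.00050974] circle ((570.2167358398438, 349.5497131347656), 38.7136116027832) tool-frame [-13.5714614   -0.67967943 -91.85070555]
[486.3 329.8 195.2] 9.9833 17.908225212439437 [-0.38170592  0.3415501  -0.67286479]
scene 37 [645.15485595  16.1832053   98.77580519] 274.1081081081081 211.35135135135135 rows 208 214 [2 4 6 6 9 6 4]Traceback (most recent call last):
  File "<stdin>", line 8, in <module>
  File "h.py", line 17, in pix
    s=cv2.undistortPoints(pts,K,np.array([k1,0,0,0.]))[:,0]
      ~~~~~~~~~~~~~~~~~~~^^^^^^^^^^^^^^^^^^^^^^^^^^^^^
cv2.error: OpenCV(4.12.0) /io/opencv/modules/calib3d/src/undistort.dispatch.cpp:347: error: (-215:Assertion failed) CV_IS_MAT(_src) && CV_IS_MAT(_dst) && (_src->rows == 1 || _src->cols == 1) && (_dst->rows == 1 || _dst->cols == 1) && _src->cols + _src->rows - 1 == _dst->rows + _dst->cols - 1 && (CV_MAT_TYPE(_src->type) == CV_32FC2 || CV_MAT_TYPE(_src->type) == CV_64FC2) && (CV_MAT_TYPE(_dst->type) == CV_32FC2 || CV_MAT_TYPE(_dst->type) == CV_64FC2) in function 'cvUndistortPointsInternal'
```

View pics/w5.png

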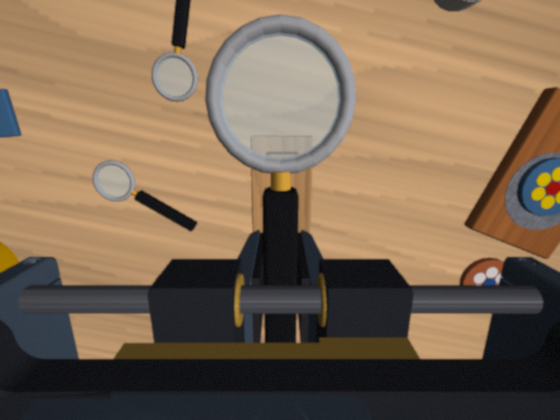

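The lens is held firmly, level and in line: rim at (281,93), tilt about 0.3°, its glass at z≈208. Now I'll translate to above the medallion.

Request:
arm_command:
  slide:
    - [0, 0.6, 0.16]
    - [0, 1.8, 0.48]
    - [0, 3.5, 0.92]
    - [0, 5.5, 1.45]
    - [0, 7.6, 2.0]
    - [0, 9.7, 2.56]
    - [0, 11.8, 3.1]
    - [0, 13.9, 3.7]
    - [0, 16, 4.2]
    - [0, 18.1, 4.8]
    - [0, 20.2, 5.3]
    - [0, 22.3, 5.9]
    - [0, 24.4, 6.4]
    - [0, 26.3, 6.9]
    - [0, 28, 7.4]
    - [0, 29.2, 7.7]
    - [0, 29.9, 7.9]
    - [0, 29.9, 7.9]
    - [0, 29.9, 7.9]
    - [0, 29.9, 7.9]
  turn:
    - [0, 0, 0]
    - [0, 0, 0]
    - [0, 0, 0]
    - [0, 0, 0]
    - [0, 0, 0]
    - [0, 0, 0]
    - [0, 0, 0]
    - [0, 0, 0]
    - [0, 0, 0]
    - [0, 0, 0]
    - [0, 0, 0]
    - [0, 0, 0]
    - [0, 0, 0]
    - [0, 0, 0]
    - [0, 0, 0]
    - [0, 0, 0]
    - [0, 0, 0]
    - [0, 0, 0]
    - [0, 0, 0]
    - [0, 0, 0]
  grip: [255, 255, 255, 255, 255, 255, 255, 255, 255, 255, 255, 255, 255, 255, 255, 255, 255, 255, 255, 255]

```text
time_s: 11.8
ee_pos: [475.5, 21.4, 196.4]
ee_rot: [-103.5, 90.0, 89.2]
force: [0.1, -0.4, -1.5]
gripper_width: 18.2
```

Run:
```python
from lens import *
lens('w6')
for n in('scene','side'):
    p,d=cam(n,n+'4')
    cv2.imwrite(f'pics/{n}4c.png',cv2.resize(p[140:260,200:350,::-1],None,fx=5,fy=5))
```

```text
n 19192 zmed 210.0435293211712 pct [208.67460792 210.04352932 212.06337201] tilt [-0.00253185  0.00085731] circle ((559.3973999023438, 41.20723342895508), 38.622337341308594) tool-frame [-13.60283549  -0.67488486 -91.84709801]
[475.5  21.4 196.4] 11.8 18.204071528106173 [ 0.08481599 -0.38000022 -1.48878881]
```

View pics/w6.png

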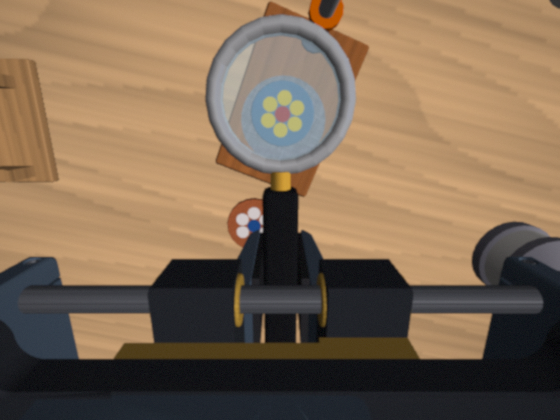

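View pics/side4c.png

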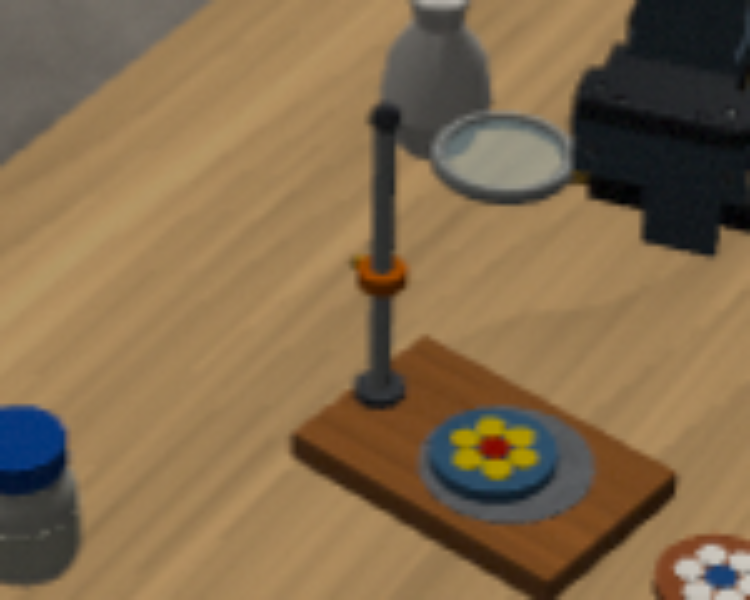

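View pics/scene4c.png

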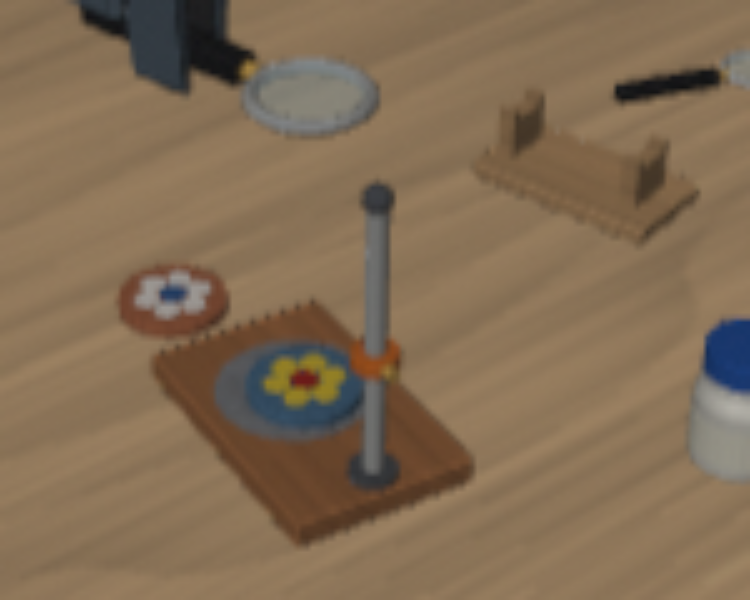

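The lens hovers over the medallion in both views, and the collar shows clearly: around (381,274) in the side crop and (376,357) in the scene crop. Next I'll fit the collar's height.

Run:
```python
from h import *
from scipy.optimize import least_squares
obs=[]
for n,f,b in(('scene','scene4',(262,200,292,226)),('side','side4',(262,180,292,208))):
    a=np.load(f'pics/{f}.npz');p=a['p'];d=a['d'];hsv=cv2.cvtColor(p,cv2.COLOR_RGB2HSV);H,S,V=[hsv[...,i].astype(int) for i in range(3)]
    k=np.zeros(H.shape,bool);k[b[1]:b[3],b[0]:b[2]]=((H<15)&(S>165)&(V>60))[b[1]:b[3],b[0]:b[2]]
    nn,lab,st,_=cv2.connectedComponentsWithStats(k.astype(np.uint8));i=1+st[1:,4].argmax();k=lab==i
    v,u=np.nonzero(k);print(n,st[i],np.median(pix(n,d,u,v),0))
    for r in range(v.min(),v.max()+1): print(r,''.join('#' if k[r,c] else '.' for c in range(u.min()-2,u.max()+3)))
    obs.append((n,np.array([u.min()-.5,u.max()+.5,v.min()-.5,v.max()+.5])))
def proj(n,P):
    c=env.calibration(n);K=np.array(c['K']);M=np.array(c['camera_from_world'])
    q=P@M[:3,:3].T+M[:3,3];s=np.stack([q[:,0],-q[:,1]],1)/-q[:,2:3];s*=1+c['k1']*(s**2).sum(1,keepdims=True)
    return s*K[0,0]+K[:2,2]
th=np.linspace(0,2*np.pi,90);ring=np.stack([13*np.cos(th),13*np.sin(th),0*th],1)
pts=np.r_[ring+[0,0,5],ring-[0,0,5]]
def bb(n,x):
    q=proj(n,pts+x);return np.array([q[:,0].min(),q[:,0].max(),q[:,1].min(),q[:,1].max()])
r=least_squares(lambda x:np.concatenate([bb(n,x)-o for n,o in obs]),[640,21,99]);print(r.x,r.fun.round(2))
for n,o in obs:
    # each cam alone given xy
    rr=least_squares(lambda z:(bb(n,[r.x[0],r.x[1],z[0]])-o)[2:],[99]);print(n,rr.x)
```

```text
scene [270 208  10   7  38] [644.57737633  15.90097914  99.10854767]
208 ...#......#...
209 ..##......##..
210 ..###....###..
211 ..####...###..
212 ..#########...
213 ..######......
214 ....####......
side [272 192  10   7  40] [630.80241725  32.28477126  99.39104566]
192 ........#.#...
193 ..##....####..
194 ..###...###...
195 ..#########...
196 ..########....
197 ..#######.....
198 ....#.#.......
[636.19003162  24.1248047   93.3933697 ] [-0.54 -0.32 -1.24  1.   -0.59 -0.26 -1.09  1.31]
scene [92.99607364]
side [93.74291007]
```

Run:
```python
from h import *
for n,f,b in(('scene','scene4',(262,200,292,226)),('side','side4',(262,180,292,208))):
    a=np.load(f'pics/{f}.npz');p=a['p'];d=a['d'];hsv=cv2.cvtColor(p,cv2.COLOR_RGB2HSV);H,S,V=[hsv[...,i].astype(int) for i in range(3)]
    print(n)
    w=pix(n,d,np.repeat(np.arange(268,284)[None],14,0).ravel(),np.repeat(np.arange(b[1]+4,b[1]+18)[:,None],16,1).ravel()).reshape(14,16,3)
    for r in range(14): print(b[1]+4+r,w[r,:,2].round().astype(int), (V[b[1]+4+r,268:284]*((H<15)&(S>165))[b[1]+4+r,268:284]))
a=np.load('pics/w6.npz');p=a['p'];d=a['d'];hsv=cv2.cvtColor(p,cv2.COLOR_RGB2HSV);H,S,V=[hsv[...,i].astype(int) for i in range(3)]
s=env.state();T=TT(s);print(s['ee_pos'])
k=(H<15)&(S>190)&(V>60);k[60:]=0;k[:,:290]=0;v,u=np.nonzero(k);w=pix('wrist',d,u,v,T)
print(len(u),u.min(),u.max(),v.min(),v.max());print(np.percentile(w,[2,10,25,50,75,90,98],axis=0).round(1))
```

```text
scene
204 [  1   1  -3  -1  -1 119 124 120 121 118  -1   0   0  -1   0   2] [0 0 0 0 0 0 0 0 0 0 0 0 0 0 0 0]
205 [ 16   0  -4   2  -2 118 119 119 116 116  -3  -2   0  -4   0  -3] [0 0 0 0 0 0 0 0 0 0 0 0 0 0 0 0]
206 [ 18  15  -1  -4  -2 116 114 115 116 113  -1   0  -1   0   0   0] [0 0 0 0 0 0 0 0 0 0 0 0 0 0 0 0]
207 [ 15  17  18   2  -3 111 115 111 113 111  -3  -1   0   1 788  -1] [0 0 0 0 0 0 0 0 0 0 0 0 0 0 0 0]
208 [ 18  17  20  98  98 109 113 109 108 107 100   1  -2  -1  -3  -4] [  0   0   0 125   0   0   0   0   0   0 137   0   0   0   0   0]
209 [ 19  16  99 100 102 106 105 107 106 102 100 100  -6  -1  -1  -1] [  0   0 123 134   0   0   0   0   0   0 136 139   0   0   0   0]
210 [ 18  18 101 100  99 102 101 105 105 103  99 101  -2  -1   0  -1] [  0   0 128 137 134   0   0   0   0 118 136 130   0   0   0   0]
211 [ 25  17  99 100  99 100  99 100 102 100  96 100  -4  -2  -1  -1] [  0   0 127 142 140 132   0   0   0 137 133 112   0   0   0   0]
212 [ 26  25  94  98  99  99  99 100 101  98 100  98  -2  -1  -2  -3] [  0   0 123 143 142 143 144 142 138 133 121   0   0   0   0   0
[... 1648 characters left out ...]
100 100 100  98 100  97 100 100 101  99  -3  -2  -5] [  0   0   0   0 144 157 126   0   0   0 142 158 143   0   0   0]
195 [  3   1   0  97 102  97 100 101 103 100 100 102  98  -1  -4  -3] [  0   0   0   0 109 150 158 154 154 155 157 142  93   0   0   0]
196 [  0   3   2  95  97  96 100  99  98 100 100  98  95   1   1   5] [  0   0   0   0  76  76  91 106 109 107  89  71  55   0   0   0]
197 [ 3 -2  0 91 94 97 97 96 99 95 97 97 93  0 -1  0] [ 0  0  0  0 89 70 67 66 64 63 61 57  0  0  0  0]
[475.64971517  21.71378757 196.39666852]
521 309 342 0 30
[[627.6  13.2  98.1]
 [629.3  14.8  99.2]
 [631.3  17.1  99.7]
 [634.1  24.1 100.2]
 [638.6  31.9 100.8]
 [641.9  34.6 101.3]
 [644.5  36.4 102.4]]
```

The top annulus of the collar sits at z≈100 in all three cameras, so its centre is at ≈95. The bounding-box fit gave 93.4; it is coarse at 2 mm per pixel. Lens centre is at ≈207.7 and needs 11.3 cm down with a 2 mm correction.

Request:
arm_command:
  slide:
    - [0.5, 0.05, 0.2]
    - [1.5, 0.05, 0.2]
    - [3, 0.05, 0.2]
    - [4.5, 0.05, 0.2]
    - [6, 0.05, 0.2]
    - [7.2, 0.05, 0.2]
    - [8.3, 0.05, 0.2]
    - [9.2, 0.05, 0.2]
    - [10, 0.05, 0.2]
    - [10.6, 0.05, 0.2]
    - [11, 0.05, 0.2]
    - [11.2, 0.05, 0.2]
    - [11.2, 0.05, 0.2]
    - [11.2, 0.05, 0.2]
    - [11.2, 0.05, 0.2]
    - [11.2, 0.05, 0.2]
  turn:
    - [0, 0, 0]
    - [0, 0, 0]
    - [0, 0, 0]
    - [0, 0, 0]
    - [0, 0, 0]
    - [0, 0, 0]
    - [0, 0, 0]
    - [0, 0, 0]
    - [0, 0, 0]
    - [0, 0, 0]
    - [0, 0, 0]
    - [0, 0, 0]
    - [0, 0, 0]
    - [0, 0, 0]
    - [0, 0, 0]
    - [0, 0, 0]
  grip: [255, 255, 255, 255, 255, 255, 255, 255, 255, 255, 255, 255, 255, 255, 255, 255]

```text
time_s: 13.28
ee_pos: [474.1, 20.1, 84.9]
ee_rot: [163.1, 89.9, -4.2]
force: [1.2, 0.2, -1.2]
gripper_width: 17.6
```

Run:
```python
from lens import *
lens('w7')
s=env.state();T=TT(s)
a=np.load('pics/w7.npz');p=a['p'];d=a['d'];hsv=cv2.cvtColor(p,cv2.COLOR_RGB2HSV);H,S,V=[hsv[...,i].astype(int) for i in range(3)]
# rim circle: ray-plane at lens top rim
m=np.zeros(H.shape,np.uint8);k=d.copy();vv,uu=np.mgrid[0:165,190:380];w=pix('wrist',d,uu.ravel(),vv.ravel(),T)
q=w[(abs(w[:,2]-95)<12)];l=(q-T[:3,3])@T[:3,:3]
far=l[:,2].min();print('tool z far',np.percentile(l[:,2],.5),'y',np.percentile(l[:,1],[.3,99.7]))
cy=np.percentile(l[:,1],[.3,99.7]).mean();c=T[:3,3]+T[:3,:3]@[-11,cy,np.percentile(l[:,2],.5)+35];print('lens centre est',c)
kk=(H>18)&(H<38)&(S>70)&(V>90);kk[160:]=0;kk[:,:220]=0;kk[:,345:]=0
v,u=np.nonzero(kk);print('petals through glass',len(u),u.mean(),v.mean(),pix('wrist',d,[u.mean()],[v.mean()],T,z=27))
k=(H<15)&(S>190)&(V>60);k[90:]=0;k[:,:290]=0;v,u=np.nonzero(k)
if len(u): print('collar',len(u),np.percentile(pix('wrist',d,u,v,T),[10,50,90],axis=0))
for n in('scene','side'):
    p,d=cam(n,n+'5');cv2.imwrite(f'pics/{n}5c.png',cv2.resize(p[140:260,200:350,::-1],None,fx=5,fy=5))
    vv,uu=np.mgrid[150:260,200:350];w=pix(n,d,uu.ravel(),vv.ravel())
    k=(w[:,2]>85)&(w[:,2]<110)&(np.hypot(w[:,0]-562,w[:,1]-41)<42);q=w[k];print(n,k.sum(),np.median(q,0),q.min(0),q.max(0))
```

```text
n 19186 zmed 98.55587423272253 pct [ 97.18944945  98.55587423 100.61546471] tilt [-0.00096866  0.00039356] circle ((558.1875610351562, 39.283424377441406), 38.76278305053711) tool-frame [-13.59178047  -0.67813396 -91.8588691 ]
[474.1  20.1  84.9] 13.2833 17.60474972858239 [ 1.2132827   0.20871767 -1.20367381]
tool z far -123.00051764658484 y [-34.11911218  32.54917966]
lens centre est [559.7391357   40.26744826  95.89434965]
petals through glass 2040 281.59019607843135 106.4656862745098 [[562.30334264  39.63232441  27.        ]]
scene 337 [564.13832631  34.7275596   97.67288454] [521.5662742    4.7794348   90.48514052] [599.44892299  72.75587304 103.05886152]
side 416 [559.50031191  44.51222692  98.1063449 ] [524.70300953   6.152832    92.34598641] [595.2070803   80.12285237 104.82072648]
```

View pics/w7.png

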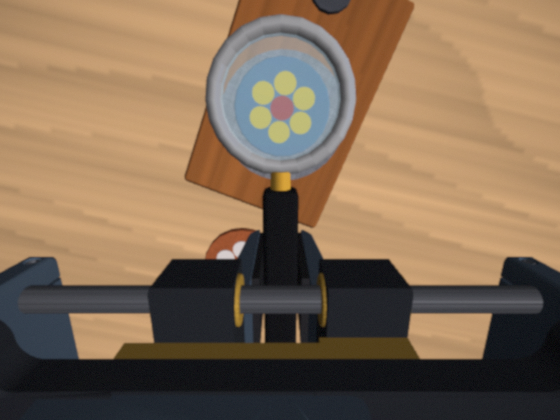

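View pics/side5c.png

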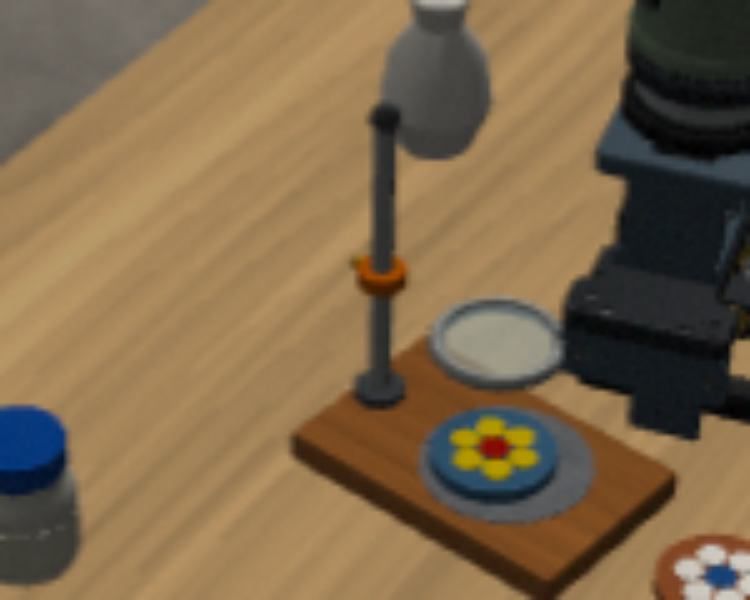

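View pics/scene5c.png

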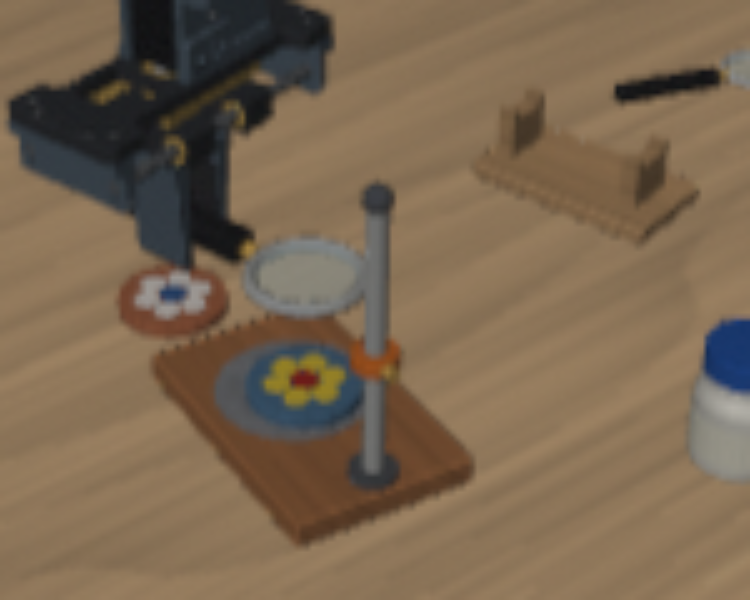

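The lens sits over the medallion, with the petals centred through the glass at (281,106). It is level, and the medallion, collar and vase look unmoved. I'll let it settle, check once more, then hand in.

Request:
arm_command:
  slide:
    - [0, 0, 0]
    - [0, 0, 0]
    - [0, 0, 0]
    - [0, 0, 0]
    - [0, 0, 0]
    - [0, 0, 0]
  turn:
    - [0, 0, 0]
    - [0, 0, 0]
    - [0, 0, 0]
    - [0, 0, 0]
    - [0, 0, 0]
    - [0, 0, 0]
  grip: [255, 255, 255, 255, 255, 255]

```text
time_s: 13.93
ee_pos: [473.8, 20.1, 84.4]
ee_rot: [48.1, 90.0, -119.2]
force: [-0.6, 0.0, -0.5]
gripper_width: 18.0
```

Run:
```python
from lens import *
lens('w8');print(np.abs(env.state()['qvel']).max())
print(env.job_done())
```

```text
n 19199 zmed 97.995516885243 pct [ 96.64888677  97.99551689 100.02353234] tilt [-0.0022531   0.00037945] circle ((557.7808227539062, 39.43238830566406), 38.79673767089844) tool-frame [-13.59471109  -0.67904035 -91.83871248]
[473.8  20.1  84.4] 13.9333 17.971089916908852 [-0.61060043  0.04504764 -0.48451584]
0.09469976984861528
the job is handed in; nothing more can be done
None
```

I pressed the work light's plunger to its stop and let it come up. I then took the largest lens by its handle, moved it over the blue medallion, and handed the job in at about 14 s, still holding it. No verdict is reported, so the figures below are my own measurements.

- **Plunger:** at the stop the arm stayed at 91.1 mm while the force rose to 17 N. After release, the top was back at about 93 mm.
- **Lens position:** the lens centre was at about (560–562, 40) mm and the medallion at (561.7, 40.3) mm, so they agree within about 2 mm.
- **Lens height:** the lens was about 95–96 mm above the table, against about 95 mm for the collar.
- **Lens hold:** the tilt was under 0.01 rad, the arm was still, and the fingers were closed to 18 mm on the 18 mm handle.
- **Bystanders:** the medallion, collar, vase, jar and spare medallion looked unmoved in the last pictures; I did not measure them again.

**Checks that disagreed:**
- **Collar height:** a coarse outline fit put the collar at 93.4 mm. The depth readings of its top face in all three cameras gave about 95 mm, which I used. Either value is within the 8 mm allowed.
- **Lens circle fit:** this fit sat about 4 mm nearer the handle because it included the handle's connector, so I discounted it.

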